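# Find the blind hole of a lock spacer and hold it hole-up over the tray

## Task

The aluminium lock spacer on the bench has a blind hole in only one of its ends. Pick it up, stand it on end and lower it onto the middle of the upright pin to feel whether that end has the hole, then turn it so that the hole looks straight up and hold it in the gripper well above the middle of the parts tray, ready for the lock springs to be dropped in. Finish while holding it still there, clear of the tray and the pin, and leave the padlock, can, screwdriver and tin alone.

Things in the scene. Friction and masses are not known exactly. Their poses are not given: they have to be found in the camera images.
- spacer: Lock spacer: plain square aluminium block, 44 x 44 mm across, 56 mm long, 0.18 to 0.3 kg, lying on a long side, at any yaw. Origin at the block's centre; its z axis runs along the 56 mm length. One square end has a central round blind hole, 22 mm wide, 32 mm deep; the other end is solid. Which end (+z or -z) is not told: feel for it on the pin, or look (rules: spacer_mouth z points out of the hole)
- pin_stand: Feeler pin stand, screwed to the bench: base disc 64 mm wide, 8 mm thick, and in its middle an upright steel pin, 12 mm in diameter, tip 60 mm above the bench. Origin under its centre, on the bench. Lowered over the pin, the spacer's solid end stops 60 mm above the bench; the end with the hole goes 32 mm lower, to 28 mm
- pin_tip (a point): The tip of the pin, on its axis, 60 mm above the bench; z up
- tray: Shallow square steel parts tray, fixed to the bench, 150 x 150 mm, 20 mm high, 4 mm walls. Origin at the centre of its underside, on the bench. The tray and the pin stand may be on either side
- padlock: Bystander: brass padlock lying flat, body 45 x 50 x 22 mm with a steel shackle. Origin under the middle of the body
- can: Bystander: upright can, 52 mm in diameter, 140 mm high. Origin under its centre
- driver: Bystander: screwdriver with a black handle lying flat. Its x axis runs from the handle to the tip
- tin: Bystander: empty open dark steel tin, 100 x 160 x 30 mm. Origin under its centre
Things that resemble listed ones, but are neither listed nor needed, are in the scene too. There is more than one size of the pin_stand; the job needs the largest.

How it is judged:
By the outcome, as a careful person would: the job done as asked, in the order asked, and still so for the second after the job is handed in, while the arm keeps its last pose, push and grip.
It also fails if it takes over 67 s, if anything falls off the work surface, if the arm or the gripper's body presses on something with over 40 N, if the wrist force passes 120 N, or if a joint passes its speed limit or range.

## Robot

A 6-joint arm with a two-finger parallel gripper is mounted at the origin on the work surface. World frame = base frame: x ahead of the robot, y to its left, z up, the work surface at z = 0. Lengths are in m, angles in degrees, forces in N, time in s.
With the tool pointing down it reaches from about 0.375 to 0.975 m from the base axis. Payload 3.8 kg.
Tool frame: the origin (TCP) lies midway between the tips of the shut fingers; the grasp point (between the pads) lies bot.tcp_to_grasp behind it (bot.tcp_to_grasp is the distance from the TCP to the grasp point, in m); x points along the fingers, z is the direction in which the jaws open and shut, and the axes are right-handed (so a half turn about x gives the same grasp; the last joint's range is limited). The gripper opens to 85 mm and grips with 20 to 120 N. Pads are 22 mm wide; open, the fingers measure 114 mm over their backs; the gripper's body (76 mm by 85 mm) begins 54 mm behind the grasp point. The pads swing forward as they close: fully open they stand 13 mm farther back than shut.
Start: joints at [68.531, 15.12, 91.902, -0, 72.978, -2.114], TCP at [0.224, 0.637, 0.231] pointing down, gripper open.
Joint ranges: [-150.88, 150.88], [-54.13, 125.18], [17.81, 147.31], [-75.09, 255.09], [0, 152.58], [-146.25, 146.25]. Speed limits (degrees/s): [147.25, 147.25, 180, 180, 180, 180].

## Interface

Orientations are given as [roll, pitch, yaw] about the fixed x, y, z axes, in that order (R = Rz(yaw) Ry(pitch) Rx(roll)).
In Python, from station import bot gives the robot as it stands.
- The arm moves only by the tool apply_moves, never from a script. Its argument "commands" is a list of rows, each an object of numbers: "rx", "ry", "rz": the turn, a rotation vector about the tool's x, y, z in degrees; "dx", "dy", "dz": the shift along the tool's x, y, z in mm; "claw": the opening in per cent of the stroke, from 0 (shut) to 100 (fully open). A call has 1 to 8 rows; each row is the pose to reach, as a shift and turn from the pose commanded when the call began, along the tool's axes at that moment; what a row does not reach only later rows make up. A row lasts 1/10 s, in which the tool goes at most 50 mm and 8.59 degrees, less where a joint would pass 70% of its speed; a pose out of reach is approached as far as the arm can. A call with a gripper value outside its range is refused whole. The fingers move at their own pace and stop on an object; "newtons" is the grip in N (left out, the last holds). Time passes only in rows, so rows that repeat a pose let the fingers close. It gives the time, the measured TCP pose, the force and the opening at its end, in the units of the state.
- bot.observe(): the state, without advancing time (a new reading comes with each control period).
- bot.snapshot(name): name is "scene" or "top" or "wrist"; returns a dict with "pixels" (480x640x3 uint8, red, green, blue), "fovy" (degrees; the focal length in pixels is half the picture's height over the tangent of half this angle, whatever the lens; pixels are square), "cx", "cy" (the principal point, pixels), "rvec" (rotation vector, rad) and "tvec" (3), from world to camera coordinates, as OpenCV has them. Camera axes: x right, y down, z forward; pixel columns grow to the right and rows downward; lengths in m; the calibration is good to about 2 mm. A picture is of the moment at which its call begins. There is no depth.
- bot.job_done(): hands the job in, once; it reports no verdict.
Trained networks look in the newest picture that a camera, given by its name, has taken for a name from the list of things; names that differ only in an ending like _2 or _b are one class to them, and where a whole thing is asked for, a point or a joint stands for the part that bears it (a point fixed in the world has none). Each returns a list of dicts, best first, with "score" (0 to 1); they miss things now and then, are a little off and sometimes report something else, mostly with a low value. They report only what shows in the picture. A call takes as long as a camera call. They do not tell look-alikes from the thing itself.
- bot.boxes_of(camera, target): "box" ([centre column, centre row, width, height] in pixels, round what is visible of it).
The state is a dict: "clock": time; "qpos": joint angles; "qd": joint speeds; "effort": joint torques, N m; "eef_pos": TCP position; "tool_rot": TCP orientation; "ft_force": force on the tool from outside, world axes, zero at the start; "ft_torque": the same for the moment, N m; "width": finger opening in m.
Only numpy, scipy, OpenCV 4.12 (cv2) and the standard library are available. Lean on these libraries where they do the work, as an engineer would, in place of code of your own. Each camera call takes 0.05 s, during which the arm holds its last target.

## Working session

There is one attempt and no reset: what is moved stays moved. The work goes in short steps, Python scripts to look and compute and a tool call to move; the robot and the scene stay as the last step left them, time stands still between calls to the robot, and variables do not carry over. Pictures are saved under pics/ and viewed, and the job is handed in when it is done.

Besides the shell and the picture viewer there is one more tool, called after "Emit:" as a command line: name --argument value ..., lists and objects as JSON in quotes. apply_moves: Moves the arm, as the interface text tells. Its arguments: {"type":"object","properties":{"commands":{"type":"array","items":{"type":"object","properties":{"rx":{"type":"number"},"ry":{"type":"number"},"rz":{"type":"number"},"dx":{"type":"number"},"dy":{"type":"number"},"dz":{"type":"number"},"claw":{"type":"number"}}}},"newtons":{"type":"number"}},"required":["commands"]}

```bash
mkdir -p pics; ls; python3 - <<'E'
from station import bot
import cv2,json,numpy as np
print(bot.tcp_to_grasp); print(bot.observe())
for n in("scene","top"):
    s=bot.snapshot(n); cv2.imwrite(f"pics/{n}1.png",s["pixels"][:,:,::-1])
    print(n,{k:v for k,v in s.items() if k!="pixels"})
    for t in("spacer","pin_stand","tray","tin","can","padlock","driver"):
        print(t,[(np.round(d["box"]).tolist(),round(d["score"],2)) for d in bot.boxes_of(n,t)])
E
```

```text
pics
0.0187
{'clock': 0.0, 'qpos': array([ 6.85305199e+01,  1.51704971e+01,  9.19830224e+01,  1.55565721e-03,
        7.29790996e+01, -2.11423701e+00]), 'qd': array([-0.12860059, -0.08157021,  0.06691903,  0.03652301, -0.04337576,
        0.10607473]), 'effort': array([-4.17261137e-03, -5.15127218e+01, -3.67300200e+01, -4.85661876e-04,
        1.32826509e-02,  3.29049624e-05]), 'eef_pos': array([0.22342766, 0.63614781, 0.22992965]), 'tool_rot': array([ 177.24359099,   89.86737253, -112.11210923]), 'ft_force': array([ 0.02471402,  0.24681519, -0.14824303]), 'ft_torque': array([-0.03448791,  0.01356205, -0.01927352]), 'width': 0.08511925963585905}
scene {'fovy': 54.88231736857118, 'cx': 323.0361297541338, 'cy': 234.78445035864837, 'rvec': array([ 0.96623321,  2.6459851 , -0.86503296]), 'tvec': array([ 0.494853  , -0.2610871 ,  1.18896232])}
spacer [([378.0, 229.0, 34.0, 31.0], 0.65)]
pin_stand [([461.0, 309.0, 32.0, 31.0], 0.98), ([417.0, 324.0, 25.0, 25.0], 0.78), ([428.0, 275.0, 22.0, 17.0], 0.68)]
tray [([315.0, 166.0, 87.0, 65.0], 0.81)]
tin [([200.0, 215.0, 80.0, 72.0], 0.66)]
can [([338.0, 349.0, 27.0, 60.0], 0.84)]
padlock [([242.0, 267.0, 37.0, 38.0], 0.8)]
driver [([293.0, 298.0, 39.0, 85.0], 0.95), ([314.0, 168.0, 86.0, 69.0], 0.66)]
top {'fovy': 56.53570444959266, 'cx': 315.81879140143513, 'cy': 232.97686799418923, 'rvec': array([ 2.17406428, -2.20509291,  0.14421553]), 'tvec': array([-0.0201533 ,  0.62067606,  0.72491081])}
spacer [([301.0, 310.0, 25.0, 36.0], 0.85)]
pin_stand [([217.0, 315.0, 24.0, 27.0], 0.89), ([161.0, 313.0, 39.0, 38.0], 0.72), ([180.0, 257.0, 28.0, 22.0], 0.61)]
tray [([442.0, 319.0, 102.0, 105.0], 0.72), ([160.0, 313.0, 37.0, 36.0], 0.54)]
tin [([467.0, 154.0, 98.0, 62.0], 0.56), ([440.0, 319.0, 105.0, 102.0], 0.39)]
can [([192.0, 152.0, 49.0, 49.0], 0.67), ([301.0, 312.0, 28.0, 37.0], 0.6)]
padlock []
driver [([292.0, 171.0, 108.0, 42.0], 0.69)]
```

View pics/scene1.png

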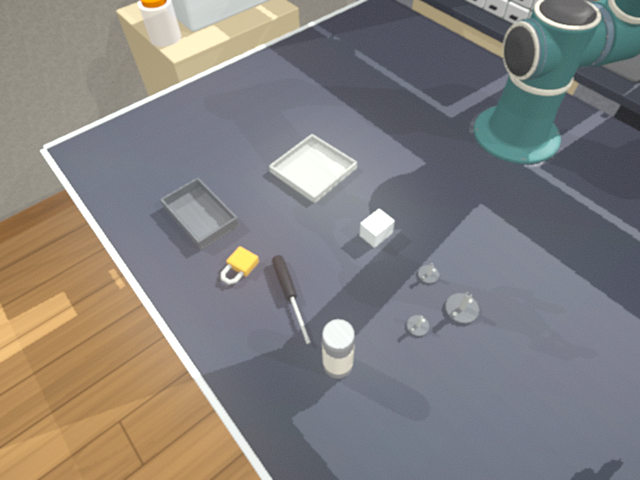

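View pics/top1.png

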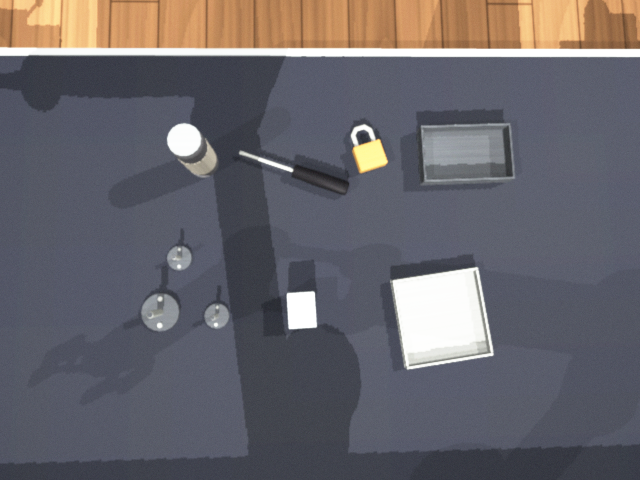

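```bash
cat > h.py <<'E'
from station import bot
import cv2,numpy as np
from scipy.spatial.transform import Rotation as R
def cam(s):
    f=240/np.tan(np.radians(s["fovy"]/2))
    K=np.array([[f,0,s["cx"]],[0,f,s["cy"]],[0,0,1]]); return K
def ray(s,u,v):
    Rm=cv2.Rodrigues(s["rvec"])[0]; o=-Rm.T@s["tvec"]; d=Rm.T@np.linalg.inv(cam(s))@[u,v,1]; return o,d
def atz(s,u,v,z):
    o,d=ray(s,u,v); return o+d*(z-o[2])/d[2]
def proj(s,P):
    return cv2.projectPoints(np.array(P,float).reshape(-1,3),s["rvec"],s["tvec"],cam(s),None)[0][:,0]
E
python3 - <<'E'
from h import *
a={}
for n in("top","scene"):
    s=a[n]=bot.snapshot(n); print(n,ray(s,320,240)[0])
    im=s["pixels"]
    for nm,(x,y,w,h) in (dict(sp=(260,270,80,80),pin=(110,240,150,110)) if n=="top" else dict(sp=(340,195,80,70),pin=(400,260,100,90))).items():
        cv2.imwrite(f"pics/{n}_{nm}.png",cv2.resize(im[y:y+h,x:x+w,::-1],None,fx=5,fy=5,interpolation=cv2.INTER_CUBIC))
t=a["top"];sc=a["scene"]
print("sp",atz(t,301,310,.044),atz(sc,378,229,.022))
for u,v in((161,313),(217,315),(180,257)):print("pin",atz(t,u,v,.008))
for u,v in((461,309),(417,324),(428,275)):print("pinS",atz(sc,u,v,.02))
print("tray",atz(t,442,319,.01),atz(sc,315,166,.01)); print("tin",atz(t,467,154,.02)); print("can",atz(t,192,152,.1))
E
```

```text
top [ 0.54874025 -0.00103617  0.78104012]
scene [0.95100165 0.3895123  0.81887325]
sp [ 0.49310934 -0.00224001  0.044     ] [0.49317533 0.00316317 0.022     ]
pin [0.48977124 0.23433588 0.008     ]
pin [0.48464979 0.14031279 0.008     ]
pin [0.58398154 0.20375206 0.008     ]
pinS [0.50359871 0.24134292 0.02      ]
pinS [0.58975327 0.2088374  0.02      ]
pinS [0.49557392 0.14969027 0.02      ]
tray [ 0.47072195 -0.24475485  0.01      ] [ 0.47033503 -0.23883664  0.01      ]
tin [ 0.7580003  -0.29858263  0.02      ]
can [0.74173946 0.16311057 0.1       ]
```

View crops.

The scene picture shows the spacer at (378,229), the largest pin stand at (461,309), and the tray at (315,166). In the top picture they are at (301,310), (161,313) and (442,319). I'll zoom in on the spacer and the pin stand.

View pics/top_sp.png

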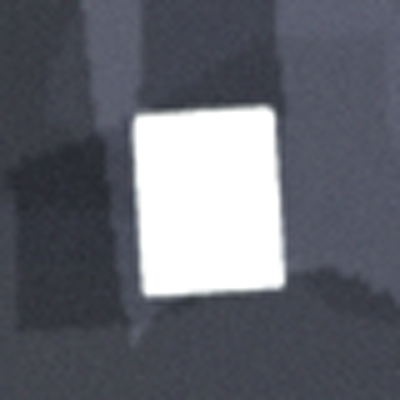

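View pics/top_pin.png

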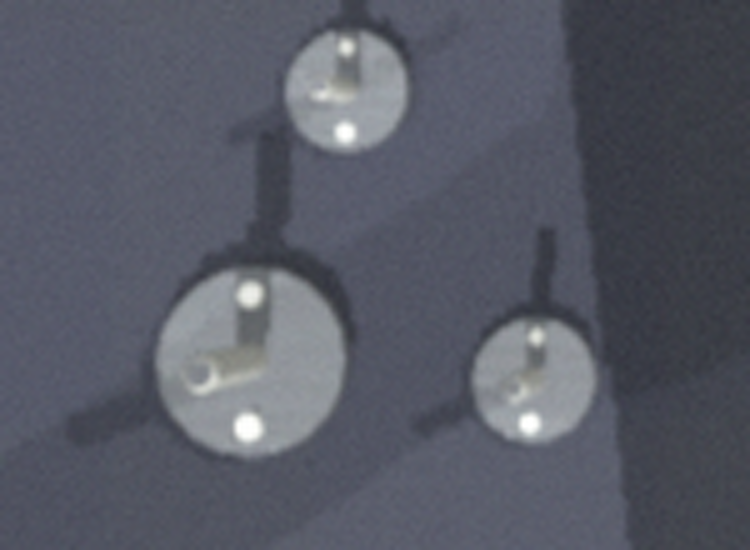

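View pics/scene_sp.png

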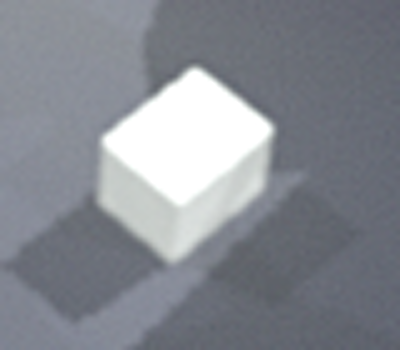

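The spacer's 56 mm length runs roughly along world x. The scene camera can see its +x end, which looks plain, so the hole is probably on the -x end. The feeler pin will confirm or refute that. Next I'll check what the wrist camera shows and what kinematics information there is.

```bash
python3 - <<'E'
from h import *
print([x for x in dir(bot) if x[0]!='_'])
s=bot.snapshot("wrist"); cv2.imwrite("pics/w1.png",s["pixels"][:,:,::-1]); print(s["fovy"],ray(s,320,240))
st=bot.observe(); print(R.from_euler('xyz',st['tool_rot'],degrees=True).as_matrix().round(3),st['eef_pos'])
# refine spacer in top view
t=bot.snapshot("top"); im=t["pixels"]
g=(im.min(2)>200).astype(np.uint8); g[:, :280]=0; g[:,330:]=0; g[:270]=0; g[350:]=0
c=max(cv2.findContours(g,0,1)[0],key=cv2.contourArea); bp=cv2.boxPoints(cv2.minAreaRect(c)); print(bp)
P=np.array([atz(t,u,v,.044) for u,v in bp]); print(P.round(4),P.mean(0)); print(np.linalg.norm(np.diff(P,axis=0),axis=1))
e=P[1]-P[0]; print(np.degrees(np.arctan2(e[1],e[0])))
# pin tip (top: crop px 200,373)
print("tip",atz(t,110+200/5,240+373/5,.06), "base",atz(t,110+251/5,240+361/5,.008))
E
```

```text
['PlanningError', 'boxes_of', 'job_done', 'observe', 'snapshot', 'tcp_to_grasp']
65.92851090484105 (array([0.15510587, 0.66091855, 0.37329867]), array([ 0.27309434, -0.09407676, -0.95738632]))
[[ 0.    -0.943  0.331]
 [ 0.     0.331  0.943]
 [-1.     0.     0.   ]] [0.22372605 0.63686565 0.23132339]
[[286.0467  292.7471 ]
 [314.06226 290.99612]
 [316.30737 326.9183 ]
 [288.2918  328.66928]]
[[ 0.5214  0.0218  0.044 ]
 [ 0.5235 -0.024   0.044 ]
 [ 0.4654 -0.0268  0.044 ]
 [ 0.4635  0.0188  0.044 ]] [ 0.49348219 -0.00255605  0.044     ]
[0.04591366 0.05811875 0.04557611]
-87.43121393020196
tip [0.49156933 0.23558902 0.06      ] base [0.4911332  0.23569559 0.008     ]
```

View pics/w1.png

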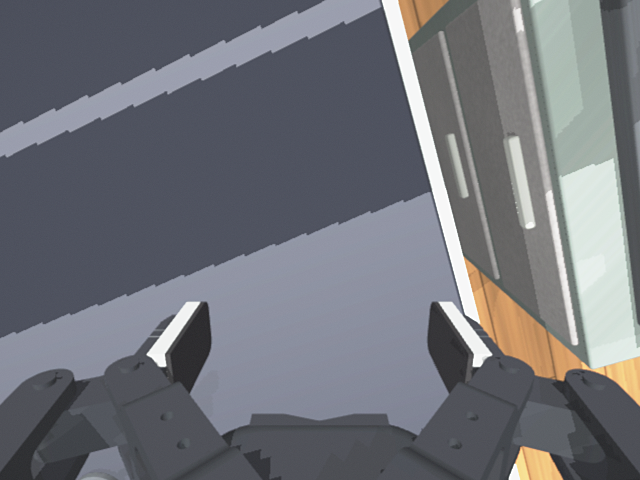

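View pics/scene_pin.png

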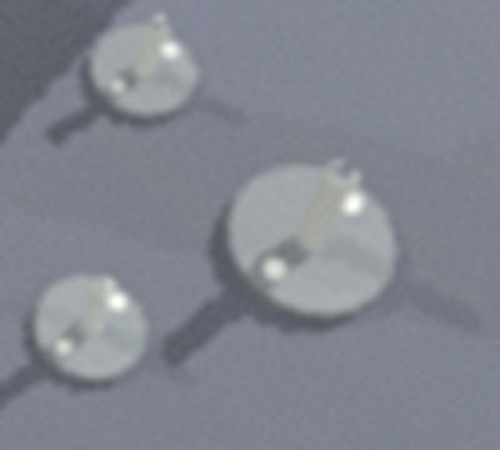

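```bash
cat >> h.py <<'E'
def Rfk(q,s4=1):
    j=np.radians(q)
    A=R.from_euler('z',j[0])*R.from_euler('y',j[1]+j[2])*R.from_euler('z',s4*j[3])*R.from_euler('y',j[4])*R.from_euler('z',j[5])
    M0=np.array([[0,0,-1],[0,1,0],[1,0,0]]) # cols: x_tool=Z,y=Y,z=-X
    return A.as_matrix()@M0
E
python3 - <<'E'
from h import *
q=[68.531, 15.12, 91.902, 0, 72.978, -2.114]
print(Rfk(q).round(3))
# orientation solutions: for phi, s4, target d azimuth relative to j1, hole y sign
for s4 in(1,-1):
  for phi in(100,130):
    for hs in(1,-1):
      for az in range(-180,180,30):
        for tilt in (0,):
          a=np.radians(az); x=np.array([np.cos(a),np.sin(a),0]); y=np.array([0,0,hs]); z=np.cross(x,y)
          T=np.stack([x,y,z],1)
          M0=Rfk([0]*6)
          A=R.from_euler('y',-phi,degrees=True).as_matrix()@T@M0.T
          e=R.from_matrix(A).as_euler('ZYZ',degrees=True)
          j4,j5,j6=s4*e[0],e[1],e[2]
          for k in(-360,0,360):
            if -75<j4+k<255 and abs(j6)<146 and j5<152: print(s4,phi,"hole=%+dy"%hs,az,np.round([j4+k,j5,j6]))
E
```

```text
[[-0.    -0.943  0.331]
 [-0.     0.331  0.943]
 [-1.    -0.    -0.   ]]
1 100 hole=+1y 0 [180.  10. -90.]
1 100 hole=+1y 30 [107.  31. -19.]
1 100 hole=+1y 60 [ 96.  61. -12.]
1 100 hole=+1y 90 [ 90.  90. -10.]
1 100 hole=+1y 120 [ 84. 119. -12.]
1 100 hole=+1y 150 [ 73. 149. -19.]
1 100 hole=-1y -150 [-73. 149.  19.]
1 100 hole=-1y -30 [253.  31.  19.]
1 100 hole=-1y 0 [180.  10.  90.]
1 130 hole=+1y -180 [ -0. 140. -90.]
1 130 hole=+1y -150 [ -42.  132. -121.]
1 130 hole=+1y -120 [ -70.  113. -136.]
1 130 hole=+1y -60 [ 250.   67. -136.]
1 130 hole=+1y -30 [ 222.   48. -121.]
1 130 hole=+1y 0 [180.  40. -90.]
1 130 hole=+1y 30 [138.  48. -59.]
1 130 hole=+1y 60 [110.  67. -44.]
1 130 hole=+1y 90 [ 90.  90. -40.]
1 130 hole=+1y 120 [ 70. 113. -44.]
1 130 hole=+1y 150 [ 42. 132. -59.]
1 130 hole=-1y -180 [ -0. 140.  90.]
1 130 hole=-1y -150 [-42. 132.  59.]
1 130 hole=-1y -120 [-70. 113.  44.]
1 130 hole=-1y -60 [250.  67.  44.]
1 130 hole=-1y -30 [222.  48.  59.]
1 130 hole=-1y 0 [180.  40.  90.]
1 130 hole=-1y 30 [138.  48. 121.]
1 130 hole=-1y 60 [110.  67. 136.]
1 130 hole=-1y 9
[... 538 characters left out ...]
130 hole=+1y -90 [  90.   90. -140.]
-1 130 hole=+1y -60 [ 110.   67. -136.]
-1 130 hole=+1y -30 [ 138.   48. -121.]
-1 130 hole=+1y 0 [180.  40. -90.]
-1 130 hole=+1y 30 [222.  48. -59.]
-1 130 hole=+1y 60 [250.  67. -44.]
-1 130 hole=+1y 120 [-70. 113. -44.]
-1 130 hole=+1y 150 [-42. 132. -59.]
-1 130 hole=-1y -180 [  0. 140.  90.]
-1 130 hole=-1y -150 [ 42. 132.  59.]
-1 130 hole=-1y -120 [ 70. 113.  44.]
-1 130 hole=-1y -90 [90. 90. 40.]
-1 130 hole=-1y -60 [110.  67.  44.]
-1 130 hole=-1y -30 [138.  48.  59.]
-1 130 hole=-1y 0 [180.  40.  90.]
-1 130 hole=-1y 30 [222.  48. 121.]
-1 130 hole=-1y 60 [250.  67. 136.]
-1 130 hole=-1y 120 [-70. 113. 136.]
-1 130 hole=-1y 150 [-42. 132. 121.]
```

```bash
cat >> h.py <<'E'
def cur():
    s=bot.observe(); return R.from_euler('xyz',s['tool_rot'],degrees=True).as_matrix(),np.array(s['eef_pos']),s
def cmd(Rt,pt,pr=True):
    Rc,p,s=cur()
    d=Rc.T@(np.array(pt)-p)*1000; r=R.from_matrix(Rc.T@Rt).as_rotvec(degrees=True)
    print("t",round(s['clock'],2),"d",d.round(1),"r",r.round(2),"|r|",np.linalg.norm(r).round(1),"q",np.round(s['qpos'],1),"F",np.round(s['ft_force'],1),"w",round(s['width'],4))
    return d,r
def Rgrasp(a,yaw=2.6):
    c,s=np.cos(np.radians(a)),np.sin(np.radians(a))
    x=np.array([s,0,-c]);y=np.array([-c,0,-s]);M=np.stack([x,y,np.cross(x,y)],1)
    return R.from_euler('z',yaw,degrees=True).as_matrix()@M
E
python3 - <<'E'
from h import *
Rt=Rgrasp(20); G=np.array([.4935,-.0026,.028]); p=G+Rt[:,0]*(.0187-.13); print(Rt,p); cmd(Rt,p)
E
```

```text
[[ 0.34166806 -0.93872527 -0.04536299]
 [ 0.01551506 -0.04262727  0.99897057]
 [-0.93969262 -0.34202014  0.        ]] [ 0.45547235 -0.00432683  0.13258779]
t 1.0 d [  98.7 -431.2 -528.2] r [-21.73  -3.83 -19.76] |r| 29.6 q [68.5 15.1 91.9  0.  73.  -2.1] F [-0.3  0.3 -0.5] w 0.0855
```

Emit:
apply_moves --commands '[{"dx": 60,"dy": -431,"dz": -528,"rx": -21.7,"ry": -3.8,"rz": -19.8,"claw": 100},{"dx": 60,"dy": -431,"dz": -528,"rx": -21.7,"ry": -3.8,"rz": -19.8},{"dx": 60,"dy": -431,"dz": -528,"rx": -21.7,"ry": -3.8,"rz": -19.8},{"dx": 60,"dy": -431,"dz": -528,"rx": -21.7,"ry": -3.8,"rz": -19.8},{"dx": 60,"dy": -431,"dz": -528,"rx": -21.7,"ry": -3.8,"rz": -19.8},{"dx": 60,"dy": -431,"dz": -528,"rx": -21.7,"ry": -3.8,"rz": -19.8},{"dx": 60,"dy": -431,"dz": -528,"rx": -21.7,"ry": -3.8,"rz": -19.8},{"dx": 60,"dy": -431,"dz": -528,"rx": -21.7,"ry": -3.8,"rz": -19.8}]'

```text
schema error: expected keys rx, ry, rz, dx, dy, dz, claw
```

```bash
python3 - <<'E'
from h import *
Rt=Rgrasp(20); G=np.array([.4935,-.0026,.028]); p=G+Rt[:,0]*(.0187-.13); print(cur()[1]); cmd(Rt,p)
E
```

```text
[0.2236731  0.63687081 0.23129492]
t 1.0 d [  98.7 -431.2 -528.2] r [-21.73  -3.83 -19.76] |r| 29.6 q [68.5 15.1 91.9  0.  73.  -2.1] F [-0.3  0.3 -0.5] w 0.0855
```

All seven keys are needed in every row.

Emit:
apply_moves --commands '[{"dx": 60,"dy": -431,"dz": -528,"rx": -21.7,"ry": -3.8,"rz": -19.8,"claw": 100},{"dx": 60,"dy": -431,"dz": -528,"rx": -21.7,"ry": -3.8,"rz": -19.8,"claw": 100},{"dx": 60,"dy": -431,"dz": -528,"rx": -21.7,"ry": -3.8,"rz": -19.8,"claw": 100},{"dx": 60,"dy": -431,"dz": -528,"rx": -21.7,"ry": -3.8,"rz": -19.8,"claw": 100},{"dx": 60,"dy": -431,"dz": -528,"rx": -21.7,"ry": -3.8,"rz": -19.8,"claw": 100},{"dx": 60,"dy": -431,"dz": -528,"rx": -21.7,"ry": -3.8,"rz": -19.8,"claw": 100},{"dx": 60,"dy": -431,"dz": -528,"rx": -21.7,"ry": -3.8,"rz": -19.8,"claw": 100},{"dx": 60,"dy": -431,"dz": -528,"rx": -21.7,"ry": -3.8,"rz": -19.8,"claw": 100}]'

```text
clock: 1.8
eef_pos: [0.3592, 0.2606, 0.1964]
tool_rot: [-90.0, 69.9, 2.6]
ft_force: [1.4, 0.2, 0.8]
width: 0.0853
```

```bash
cat > log.py <<'E'
from h import *
import json
Rc,p,s=cur()
open("log.txt","a").write(json.dumps([list(s['qpos']),list(p),Rc.tolist()])+"\n")
print("Rerr",np.abs(Rfk(s['qpos'])-Rc).max().round(3),np.abs(Rfk(s['qpos'],-1)-Rc).max().round(3))
E
python3 - <<'E'
import log
from h import *
Rt=Rgrasp(20); G=np.array([.4935,-.0026,.028]); p=G+Rt[:,0]*(.0187-.13); print(cur()[1]); cmd(Rt,p)
E
```

```text
Rerr 0.0 0.378
[0.35918769 0.2606496  0.19639706]
t 1.8 d [  88.8  -56.9 -269.1] r [0.05 0.01 0.11] |r| 0.1 q [ 42.7 -20.2 131.8 -15.9  53.9 -42.2] F [1.4 0.2 0.8] w 0.0853
```

Emit:
apply_moves --commands '[{"dx": 50,"dy": -57,"dz": -269,"rx": 0,"ry": 0,"rz": 0,"claw": 100},{"dx": 50,"dy": -57,"dz": -269,"rx": 0,"ry": 0,"rz": 0,"claw": 100},{"dx": 50,"dy": -57,"dz": -269,"rx": 0,"ry": 0,"rz": 0,"claw": 100},{"dx": 50,"dy": -57,"dz": -269,"rx": 0,"ry": 0,"rz": 0,"claw": 100},{"dx": 50,"dy": -57,"dz": -269,"rx": 0,"ry": 0,"rz": 0,"claw": 100},{"dx": 50,"dy": -57,"dz": -269,"rx": 0,"ry": 0,"rz": 0,"claw": 100},{"dx": 50,"dy": -57,"dz": -269,"rx": 0,"ry": 0,"rz": 0,"claw": 100},{"dx": 50,"dy": -57,"dz": -269,"rx": 0,"ry": 0,"rz": 0,"claw": 100}]'

```text
clock: 2.6
eef_pos: [0.4416, -0.0043, 0.1689]
tool_rot: [-90.0, 70.0, 2.4]
ft_force: [0.8, 0.1, 0.0]
width: 0.0853
```

```bash
python3 - <<'E'
import log
from h import *
Rt=Rgrasp(20); G=np.array([.4935,-.0026,.028]); p=G+Rt[:,0]*(.0187-.13); print(cur()[1]); cmd(Rt,p)
s=bot.snapshot("wrist"); cv2.imwrite("pics/w2.png",s["pixels"][:,:,::-1])
L,W=.028,.022
u=R.from_euler('z',2.6,degrees=True).as_matrix()
for z in(.044,0):
  print(z,proj(s,[u@[a*L,b*W,0]+[.4935,-.0026,z] for a,b in((-1,-1),(-1,1),(1,1),(1,-1))]).round(1).tolist())
E
```

```text
Rerr 0.0 0.124
[ 0.44160622 -0.00428543  0.16891058]
t 2.6 d [38.9 -0.6 -0.6] r [-0.19 -0.08  0.01] |r| 0.2 q [  -6.1  -22.5  136.2    4.    46.5 -100.7] F [0.8 0.1 0. ] w 0.0853
0.044 [[288.6, 203.6], [348.6, 203.4], [345.6, 261.9], [292.2, 262.0]]
0 [[292.2, 176.0], [345.2, 175.8], [342.9, 230.9], [295.0, 231.1]]
```

View pics/w2.png

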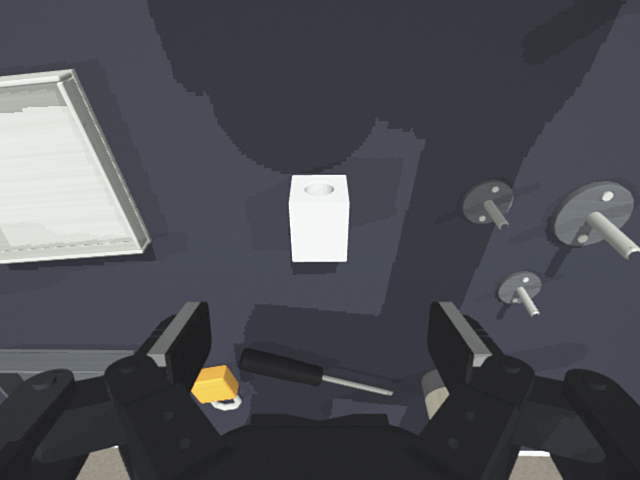

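The wrist picture shows the blind hole at (319,190), on the -x end facing the robot. The block's corners at (290,204) and (348,204) match my estimate to about 1 px. Now descending to grasp.

Emit:
apply_moves --commands '[{"dx": 45,"dy": -0.6,"dz": -0.6,"rx": -0.2,"ry": 0,"rz": 0,"claw": 100},{"dx": 90,"dy": -0.6,"dz": -0.6,"rx": -0.2,"ry": 0,"rz": 0,"claw": 100},{"dx": 130,"dy": -0.6,"dz": -0.6,"rx": -0.2,"ry": 0,"rz": 0,"claw": 100},{"dx": 155,"dy": -0.6,"dz": -0.6,"rx": -0.2,"ry": 0,"rz": 0,"claw": 100},{"dx": 165,"dy": -0.6,"dz": -0.6,"rx": -0.2,"ry": 0,"rz": 0,"claw": 100},{"dx": 171,"dy": -0.6,"dz": -0.6,"rx": -0.2,"ry": 0,"rz": 0,"claw": 100},{"dx": 171,"dy": -0.6,"dz": -0.6,"rx": -0.2,"ry": 0,"rz": 0,"claw": 100}]'

```text
clock: 3.35
eef_pos: [0.5012, -0.0006, 0.0088]
tool_rot: [-90.3, 69.9, 2.6]
ft_force: [1.3, 0.6, 0.1]
width: 0.0856
```

```bash
python3 - <<'E'
import log
from h import *
Rt=Rgrasp(20); G=np.array([.4935,-.0026,.025]); p=G+Rt[:,0]*(.0187); print(cur()[1]); cmd(Rt,p)
s=bot.snapshot("wrist"); cv2.imwrite("pics/w3.png",s["pixels"][:,:,::-1])
E
```

```text
Rerr 0.0 0.218
[ 0.5011766  -0.00056786  0.00878792]
t 3.35 d [ 0.8  1.8 -1.7] r [ 0.27 -0.01  0.05] |r| 0.3 q [  -4.6    1.2  137.8    6.8   21.2 -103.4] F [1.3 0.6 0.1] w 0.0856
```

View pics/w3.png

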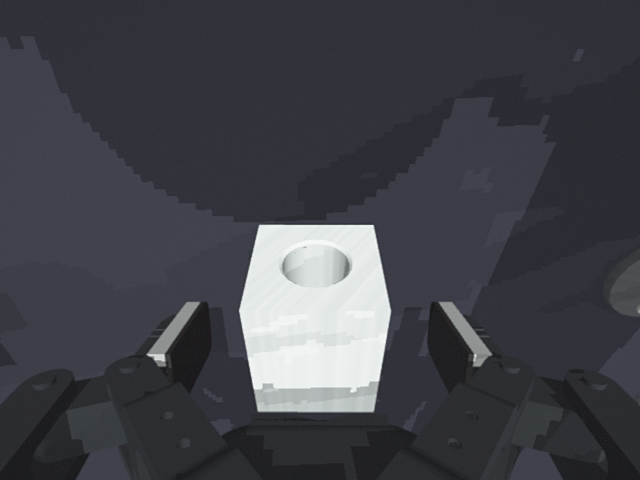

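The hole is clear at (316,264), and the block sits between the pads at x 240 to 390. Closing the gripper.

Emit:
apply_moves --commands '[{"dx": 0,"dy": 1,"dz": -1,"rx": 0,"ry": 0,"rz": 0,"claw": 0},{"dx": 0,"dy": 1,"dz": -1,"rx": 0,"ry": 0,"rz": 0,"claw": 0},{"dx": 0,"dy": 1,"dz": -1,"rx": 0,"ry": 0,"rz": 0,"claw": 0},{"dx": 0,"dy": 1,"dz": -1,"rx": 0,"ry": 0,"rz": 0,"claw": 0},{"dx": 0,"dy": 1,"dz": -1,"rx": 0,"ry": 0,"rz": 0,"claw": 0},{"dx": 0,"dy": 1,"dz": -1,"rx": 0,"ry": 0,"rz": 0,"claw": 0},{"dx": 0,"dy": 1,"dz": -1,"rx": 0,"ry": 0,"rz": 0,"claw": 0},{"dx": 0,"dy": 1,"dz": -1,"rx": 0,"ry": 0,"rz": 0,"claw": 0}]' --newtons 80

```text
clock: 4.2
eef_pos: [0.5008, -0.0028, 0.0094]
tool_rot: [-90.3, 69.8, 2.4]
ft_force: [-3.5, -1.0, 8.3]
width: 0.0431
```

```bash
python3 - <<'E'
import log
from h import *
Rc,p,s=cur(); print(p,s['tool_rot'],s['width'],s['ft_force'])
s=bot.snapshot("wrist"); cv2.imwrite("pics/w4.png",s["pixels"][:,:,::-1])
# block top corners (z=.044) found by eye later
E
```

```text
Rerr 0.0 0.224
[ 0.50084762 -0.00281281  0.00943755] [-90.31855428  69.84854601   2.42616034] 0.04306914835601717 [-3.53530805 -0.97546269  8.31477345]
```

View pics/w4.png

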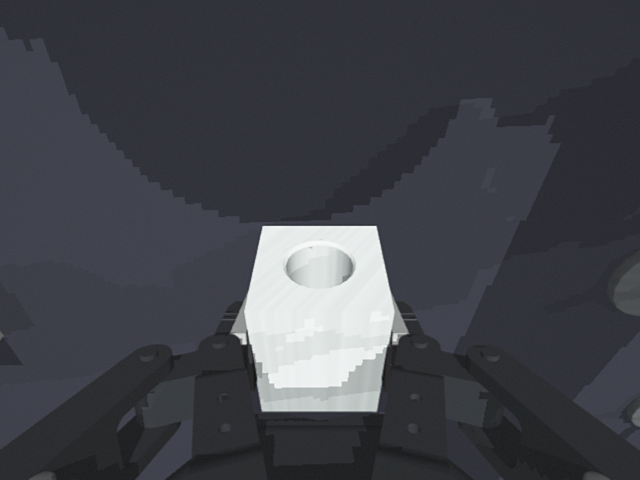

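```bash
cat >> h.py <<'E'
def basis(q):
    j=np.radians(q); E=np.eye(3)
    Z=R.from_euler('z',j[0]).as_matrix();A=Z@R.from_euler('y',j[1]).as_matrix();B=Z@R.from_euler('y',j[1]+j[2]).as_matrix()
    T=Rfk(q)
    # a1,h(world z), y0, L2, L3, b, lt
    return np.stack([Z[:,0],E[2],Z[:,1],A[:,2],B[:,2],B[:,0],T[:,0]],1)
def fitk():
    import json
    L=[json.loads(l) for l in open("log.txt")]
    M=np.vstack([basis(l[0]) for l in L]); P=np.hstack([l[1] for l in L])
    M=np.vstack([M,1e-4*np.eye(7)]); P2=np.hstack([P,np.zeros(7)])
    v=np.linalg.lstsq(M,P2,rcond=None)[0]; return v,(M@v)[:len(P)]-P
E
python3 - <<'E'
from h import *
v,e=fitk(); print(v.round(4)); print((e*1000).round(2))
s=bot.snapshot("wrist")
img=np.array([[262,226],[376,226],[246,312],[393,312],[260,411],[378,411]],float)
# block frame: X toward jaw z(+)? columns: left = ?
Rm=cv2.Rodrigues(s["rvec"])[0]; Rc,p,_=cur(); print("cam axes in tool",(Rm@Rc).T.round(3)) # rows: cam x,y,z? 
print("cam x in tool",(Rc.T@Rm.T[:,0]).round(3))
E
```

```text
[0.     0.2518 0.0249 0.512  0.5662 0.0014 0.3477]
[-0. -0. -0.  0. -0.  0. -0. -0.  0.  0. -0.  0.]
cam axes in tool [[ 0.001 -0.285  0.958]
 [ 0.    -0.958 -0.285]
 [ 1.     0.    -0.001]]
cam x in tool [0.001 0.    1.   ]
```

```bash
cat >> h.py <<'E'
from scipy.optimize import least_squares
V=np.array([0,.2518,.0249,.512,.5662,.0014,.3477])
LO=np.array([-150.88,-54.13,17.81,-75.09,0,-146.25])+1;HI=np.array([150.88,125.18,147.31,255.09,152.58,146.25])-1
def ik(Rt,pt,q0):
    v=fitk()[0]
    f=lambda q:np.r_[(basis(q)@v-pt)*10,R.from_matrix(Rfk(q).T@Rt).as_rotvec()]
    r=least_squares(f,np.clip(q0,LO+.01,HI-.01),bounds=(LO,HI),x_scale=30.); return r.x,np.linalg.norm(r.fun)
def Rup(alpha,a=20.):
    "tool pose with hole up: x azimuth alpha, a below horizontal"
    c,s=np.cos(np.radians(a)),np.sin(np.radians(a))
    x=np.array([c,0,-s]);y=np.array([s,0,c])
    return R.from_euler('z',alpha,degrees=True).as_matrix()@np.stack([x,y,np.cross(x,y)],1)
E
python3 - <<'E'
from h import *
s=bot.snapshot("wrist"); Rc,p,st=cur()
img=np.array([[262,226],[376,226],[246,312],[393,312],[260,411],[378,411]],float)
h,j,k=28,22,22 # obj: X=jaw(tool z), Y=hole dir, Z= up at grasp (X x Y: y_world x -x_world = +z OK)
obj=np.array([[-j,h,-k],[j,h,-k],[-j,h,k],[j,h,k],[-j,-h,k],[j,-h,k]],float)/1000
ok,rv,tv=cv2.solvePnP(obj,img,cam(s),None); pr=cv2.projectPoints(obj,rv,tv,cam(s),None)[0][:,0]; print((pr-img).round(1).tolist())
Rm=cv2.Rodrigues(s["rvec"])[0]; c=Rm.T@(tv[:,0]-s["tvec"]); Ro=Rm.T@cv2.Rodrigues(rv)[0]
print("centre",c.round(4),"tool frame",(Rc.T@(c-p)).round(4)); print(Ro.round(3)); print("in tool: hole",(Rc.T@Ro[:,1]).round(3))
print("geometric: centre(.4935,-.0026,.022) tool:",(Rc.T@(np.array([.4935,-.0028,.022])-p)).round(4), "hole",(Rc.T@-R.from_euler('z',2.5,degrees=True).as_matrix()[:,0]).round(3))
ct=Rc.T@(np.array([.4935,-.0028,.022])-p)
q=st['qpos']
for al in range(-60,150,15):
    Rt=Rup(al); best=None
    for g in ([20,20,120,60,60,-40],[0,20,130,90,90,-40],[30,0,100,130,50,-60],[40,20,110,180,40,-90],[20,-10,120,222,48,-120]):
        for cz in (.060+.028,):
            x,e=ik(Rt,np.array([.4915,.2355,cz])-Rt@ct,np.array(g,float))
            if e<1e-3 and (best is None or min((x-LO).min(),(HI-x).min())>best[0]): best=(min((x-LO).min(),(HI-x).min()),x)
    if best: 
        x=best[1];v=fitk()[0];B=basis(x); wc=B[:,:6]@v[:6]; print(al,x.round(0),"wrist centre",wc.round(3))
    else: print(al,None)
E
```

```text
[[0.5, 0.1], [-0.4, 0.2], [-1.4, -0.2], [1.3, -0.2], [1.8, 0.2], [-1.8, 0.0]]
centre [ 0.4937 -0.0032  0.0212] tool frame [-0.0136  0.0027 -0.0001]
[[-0.045 -0.999  0.002]
 [ 0.999 -0.045  0.006]
 [-0.006  0.002  1.   ]]
in tool: hole [-0.346  0.938  0.003]
geometric: centre(.4935,-.0026,.022) tool: [-0.0143  0.0026  0.0003] hole [-0.345  0.939  0.004]
-60 None
-45 None
-30 None
-15 None
0 None
15 None
30 None
45 None
60 [-10.  18. 144. 102.  65. -71.] wrist centre [ 0.334 -0.036  0.2  ]
75 [-13.  23. 135.  84.  71. -66.] wrist centre [ 0.41  -0.068  0.2  ]
90 [-12.  28. 125.  70.  78. -63.] wrist centre [ 0.491 -0.079  0.2  ]
105 [ -9.  33. 115.  59.  85. -61.] wrist centre [ 0.573 -0.068  0.2  ]
120 [ -5.  38. 106.  50.  93. -61.] wrist centre [ 0.648 -0.037  0.2  ]
135 [ -1.  42.  97.  42. 100. -63.] wrist centre [0.713 0.013 0.2  ]
```

```bash
cat > path.py <<'E'
from h import *
from scipy.spatial.transform import Slerp
ct=np.array([-.0140,.0026,.0001])
def check(R0,p0,R1,p1,q,n=20):
    S=Slerp([0,1],R.from_matrix([R0,R1])); c0=p0; out=[]
    for t in np.linspace(0,1,n+1)[1:]:
        qn,e=ik(S(t).as_matrix(),p0+(p1-p0)*t,q); out.append((round(t,2),qn.round(0).tolist(),round(e,4),round(np.abs(qn-q).max(),1))); q=qn
    return q,out
E
python3 - <<'E'
from path import *
Rc,p,s=cur(); q=s['qpos']
pl=p+[0,0,.16]
q1,o=check(Rc,p,Rc,pl,q,5); print(*o,sep="\n")
for al in(75,90):
    R1=Rup(al); p1=np.array([.4915,.2355,.17])-R1@ct
    print("lift->pin",al,np.linalg.norm(R.from_matrix(Rc.T@R1).as_rotvec(degrees=True)))
    q2,o=check(Rc,pl,R1,p1,q1,12); print(*o,sep="\n")
    R2=R1
    for z in(.22,):
        for a2 in (60,75,90):
            R2=Rup(a2); p2=np.array([.4705,-.242,z])-R2@ct; q3,o=check(R1,p1,R2,p2,q2,6); print("tray",a2,*o,sep="\n")
E
```

```text
(np.float64(0.2), [-5.0, -3.0, 137.0, 6.0, 26.0, -102.0], np.float64(0.0), np.float64(4.8))
(np.float64(0.4), [-5.0, -6.0, 136.0, 5.0, 31.0, -102.0], np.float64(0.0), np.float64(4.7))
(np.float64(0.6), [-5.0, -9.0, 134.0, 4.0, 35.0, -101.0], np.float64(0.0), np.float64(4.5))
(np.float64(0.8), [-5.0, -12.0, 133.0, 4.0, 40.0, -100.0], np.float64(0.0), np.float64(4.4))
(np.float64(1.0), [-5.0, -14.0, 131.0, 4.0, 44.0, -100.0], np.float64(0.0), np.float64(4.2))
lift->pin 75 130.8483492783261
(np.float64(0.08), [-5.0, -11.0, 127.0, 8.0, 49.0, -95.0], np.float64(0.0), np.float64(5.6))
(np.float64(0.17), [-6.0, -8.0, 125.0, 14.0, 54.0, -90.0], np.float64(0.0), np.float64(5.2))
(np.float64(0.25), [-7.0, -5.0, 122.0, 19.0, 59.0, -85.0], np.float64(0.0), np.float64(5.4))
(np.float64(0.33), [-9.0, -2.0, 121.0, 25.0, 62.0, -81.0], np.float64(0.0), np.float64(5.6))
(np.float64(0.42), [-10.0, 0.0, 120.0, 30.0, 65.0, -77.0], np.float64(0.0), np.float64(5.8))
(np.float64(0.5), [-11.0, 2.0, 121.0, 36.0, 68.0, -73.0], np.float64(0.0), np.float64(6.0))
(np.float64(0.58), [-12.0, 4.0, 121.0, 43.0, 70.0,
[... 4388 characters left out ...]
 np.float64(0.0), np.float64(6.1))
(np.float64(1.0), [-57.0, 28.0, 103.0, 46.0, 104.0, -54.0], np.float64(0.0), np.float64(6.7))
tray
90
(np.float64(0.17), [-21.0, 19.0, 123.0, 62.0, 86.0, -55.0], np.float64(0.0), np.float64(8.8))
(np.float64(0.33), [-29.0, 20.0, 120.0, 55.0, 92.0, -56.0], np.float64(0.0), np.float64(8.0))
(np.float64(0.5), [-36.0, 22.0, 115.0, 50.0, 97.0, -57.0], np.float64(0.0), np.float64(7.1))
(np.float64(0.67), [-42.0, 25.0, 109.0, 45.0, 102.0, -57.0], np.float64(0.0), np.float64(6.1))
(np.float64(0.83), [-47.0, 29.0, 102.0, 42.0, 107.0, -58.0], np.float64(0.0), np.float64(6.9))
(np.float64(1.0), [-52.0, 33.0, 94.0, 39.0, 112.0, -58.0], np.float64(0.0), np.float64(8.0))
```

```bash
python3 - <<'E'
from path import *
Rc,p,s=cur(); cmd(Rc,p+[0,0,.16])
E
```

```text
t 4.35 d [-150.2  -55.1   -0.3] r [0. 0. 0.] |r| 0.0 q [  -4.9    1.1  137.9    7.    21.2 -103.8] F [-4.4 -0.6  8.4] w 0.0433
```

Emit:
apply_moves --commands '[{"dx": -19,"dy": -7,"dz": 0,"rx": 0,"ry": 0,"rz": 0,"claw": 0},{"dx": -47,"dy": -17,"dz": 0,"rx": 0,"ry": 0,"rz": 0,"claw": 0},{"dx": -85,"dy": -31,"dz": 0,"rx": 0,"ry": 0,"rz": 0,"claw": 0},{"dx": -120,"dy": -44,"dz": 0,"rx": 0,"ry": 0,"rz": 0,"claw": 0},{"dx": -150,"dy": -55,"dz": 0,"rx": 0,"ry": 0,"rz": 0,"claw": 0},{"dx": -150,"dy": -55,"dz": 0,"rx": 0,"ry": 0,"rz": 0,"claw": 0}]' --newtons 90

```text
clock: 4.95
eef_pos: [0.5041, -0.0028, 0.1744]
tool_rot: [-90.5, 69.3, 2.2]
ft_force: [0.9, 0.2, -0.8]
width: 0.0428
```

```bash
python3 - <<'E'
import log
from path import *
Rc,p,s=cur(); R1=Rup(90); p1=np.array([.4915,.2355,.17])-R1@ct; d,r=cmd(R1,p1)
for f in np.linspace(0,1,17)[1:9]: print((d*f).round(0),(r*f).round(1))
s=bot.snapshot("wrist"); cv2.imwrite("pics/w5.png",s["pixels"][:,:,::-1])
E
```

```text
Rerr 0.0 0.112
t 4.95 d [  9.8   4.5 250.9] r [ 91.7  -42.28  68.59] |r| 122.1 q [ -4.9 -14.5 130.3   3.6  43.7 -99.8] F [ 0.9  0.2 -0.8] w 0.0428
[ 1.  0. 16.] [ 5.7 -2.6  4.3]
[ 1.  1. 31.] [11.5 -5.3  8.6]
[ 2.  1. 47.] [17.2 -7.9 12.9]
[ 2.  1. 63.] [ 22.9 -10.6  17.1]
[ 3.  1. 78.] [ 28.7 -13.2  21.4]
[ 4.  2. 94.] [ 34.4 -15.9  25.7]
[  4.   2. 110.] [ 40.1 -18.5  30. ]
[  5.   2. 125.] [ 45.8 -21.1  34.3]
```

View pics/w5.png

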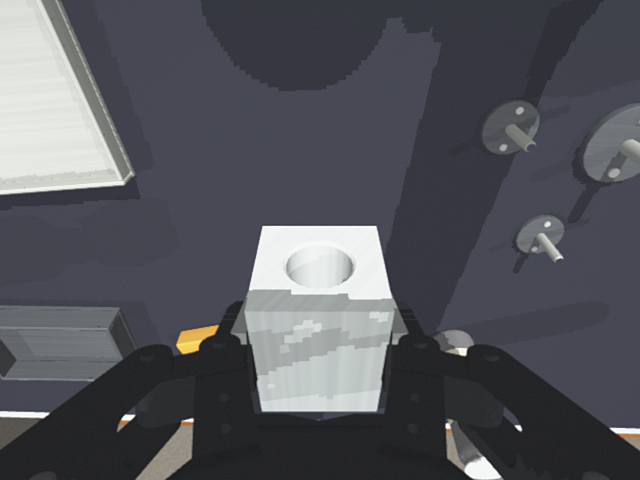

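The block is held without slip (hole at (320,265), as before). Now turning it hole-up and carrying it above the pin.

Emit:
apply_moves --commands '[{"dx": 1,"dy": 0,"dz": 16,"rx": 5.7,"ry": -2.6,"rz": 4.3,"claw": 0},{"dx": 1,"dy": 1,"dz": 31,"rx": 11.5,"ry": -5.3,"rz": 8.6,"claw": 0},{"dx": 2,"dy": 1,"dz": 47,"rx": 17.2,"ry": -7.9,"rz": 12.9,"claw": 0},{"dx": 2,"dy": 1,"dz": 63,"rx": 22.9,"ry": -10.6,"rz": 17.1,"claw": 0},{"dx": 3,"dy": 1,"dz": 78,"rx": 28.7,"ry": -13.2,"rz": 21.4,"claw": 0},{"dx": 4,"dy": 2,"dz": 94,"rx": 34.4,"ry": -15.9,"rz": 25.7,"claw": 0},{"dx": 4,"dy": 2,"dz": 110,"rx": 40.1,"ry": -18.5,"rz": 30,"claw": 0},{"dx": 5,"dy": 2,"dz": 125,"rx": 45.8,"ry": -21.1,"rz": 34.3,"claw": 0}]'

```text
clock: 5.8
eef_pos: [0.4929, 0.1231, 0.16]
tool_rot: [50.4, 58.2, 100.9]
ft_force: [0.5, -0.4, -2.8]
width: 0.043
```

```bash
python3 - <<'E'
import log
from path import *
Rc,p,s=cur(); R1=Rup(90); p1=np.array([.4915,.2355,.17])-R1@ct; d,r=cmd(R1,p1)
for f in np.linspace(0,1,8)[1:]: print((d*f).round(0),(r*f).round(1))
E
```

```text
Rerr 0.0 0.98
t 5.8 d [62.2 67.5 84.5] r [ 44.98 -21.57  33.83] |r| 60.3 q [ -8.8   6.  116.5  31.4  72.1 -73. ] F [ 0.5 -0.4 -2.8] w 0.043
[ 9. 10. 12.] [ 6.4 -3.1  4.8]
[18. 19. 24.] [12.9 -6.2  9.7]
[27. 29. 36.] [19.3 -9.2 14.5]
[36. 39. 48.] [ 25.7 -12.3  19.3]
[44. 48. 60.] [ 32.1 -15.4  24.2]
[53. 58. 72.] [ 38.6 -18.5  29. ]
[62. 67. 84.] [ 45.  -21.6  33.8]
```

Emit:
apply_moves --commands '[{"dx": 9,"dy": 10,"dz": 12,"rx": 6.4,"ry": -3.1,"rz": 4.8,"claw": 0},{"dx": 18,"dy": 19,"dz": 24,"rx": 12.9,"ry": -6.2,"rz": 9.7,"claw": 0},{"dx": 27,"dy": 29,"dz": 36,"rx": 19.3,"ry": -9.2,"rz": 14.5,"claw": 0},{"dx": 36,"dy": 39,"dz": 48,"rx": 25.7,"ry": -12.3,"rz": 19.3,"claw": 0},{"dx": 44,"dy": 48,"dz": 60,"rx": 32.1,"ry": -15.4,"rz": 24.2,"claw": 0},{"dx": 53,"dy": 58,"dz": 72,"rx": 38.6,"ry": -18.5,"rz": 29,"claw": 0},{"dx": 62,"dy": 67,"dz": 84,"rx": 45,"ry": -21.6,"rz": 33.8,"claw": 0},{"dx": 62,"dy": 67,"dz": 84,"rx": 45,"ry": -21.6,"rz": 33.8,"claw": 0}]'

```text
clock: 6.6
eef_pos: [0.4874, 0.2474, 0.1595]
tool_rot: [90.3, 20.1, 90.3]
ft_force: [-1.1, -0.5, -2.2]
width: 0.0433
```

```bash
python3 - <<'E'
import log
from path import *
Rc,p,s=cur(); R1=Rup(90); p1=np.array([.4915,.2355,.17])-R1@ct; d,r=cmd(R1,p1)
for n,(x,y,w,h) in dict(top=(80,220,180,150),scene=(360,200,160,140),wrist=(0,0,640,480)).items():
    s=bot.snapshot(n); f=4 if w<200 else 1; cv2.imwrite(f"pics/pre_{n}.png",cv2.resize(s["pixels"][y:y+h,x:x+w,::-1],None,fx=f,fy=f,interpolation=cv2.INTER_CUBIC))
E
```

```text
Rerr 0.0 1.794
t 6.6 d [-0.8  3.2  4. ] r [-0.24 -0.25  0.14] |r| 0.4 q [-12.1  18.5 125.4  68.3  80.8 -54. ] F [-1.1 -0.5 -2.2] w 0.0433
```

View pics/pre_wrist.png

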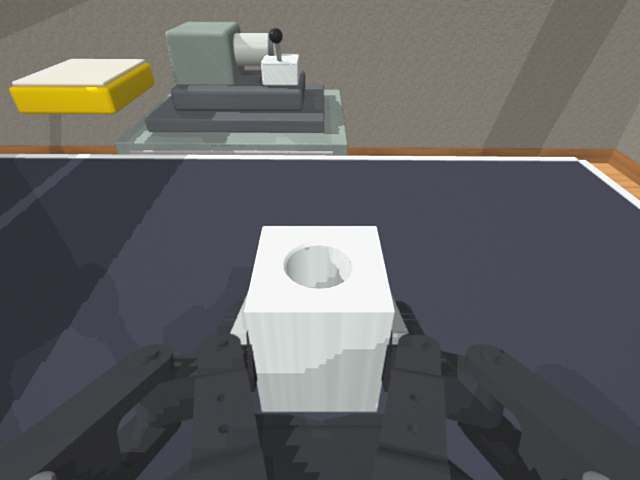

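View pics/pre_scene.png

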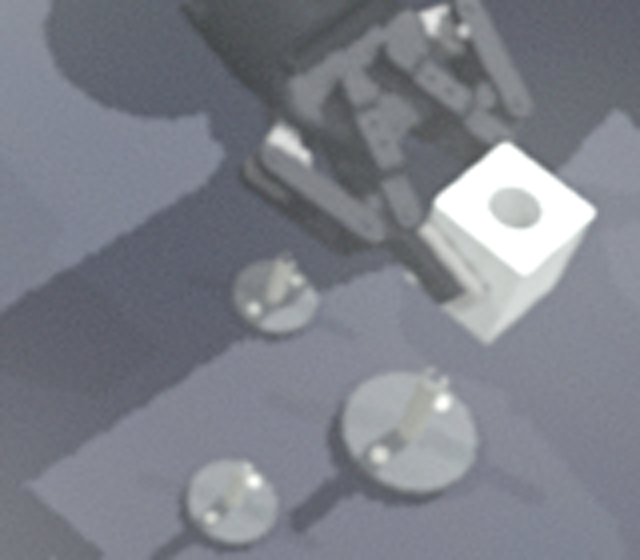

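View pics/pre_top.png

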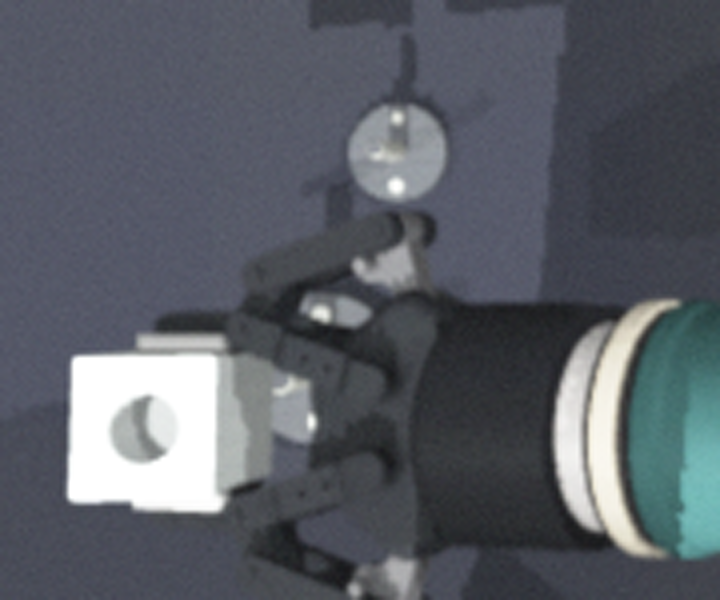

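The block is upright with the hole looking up in all three views: scene crop (515,207), top crop (144,428), wrist (318,266). Next I'll locate the pin tip from both cameras and refine the block's centre.

```bash
python3 - <<'E'
from path import *
t=bot.snapshot("top");s=bot.snapshot("scene")
Rc,p,st=cur(); c=p+Rc@ct; print("block centre model",c.round(4))
up=Rc@np.array([-.345,.939,.003]); print("hole dir",up.round(3)); zt=c[2]+.028
print("top view:",atz(t,80+144.5/4,220+428/4,zt).round(4)," scene:",atz(s,360+515/4,200+207/4,zt).round(4))
print("tip scene",atz(s,360+434/4,200+377/4,.06).round(4),"base scene",atz(s,360+410/4,200+432/4,.008).round(4))
# disc contour in scene
im=s["pixels"]
print(proj(s,[[.4915,.2355,.06]]),proj(t,[[.4915,.2355,.06]]),proj(s,[[.4915,.2355,.008]]))
E
```

```text
block centre model [0.4934 0.2338 0.1724]
hole dir [-0.007  0.002  1.   ]
top view: [0.488  0.2315 0.2004]  scene: [0.4929 0.237  0.2004]
tip scene [0.4923 0.2379 0.06  ] base scene [0.493  0.2396 0.008 ]
[[467.73885623 293.10871706]] [[150.05639124 314.64348425]] [[461.37928604 306.08729071]]
```

```bash
python3 - <<'E'
from path import *
R1=Rup(90); cmd(R1,np.array([.4925,.2367,.100])-R1@ct)
E
```

```text
t 6.85 d [ 27.8 -66.8  -1.7] r [0.62 0.02 0.27] |r| 0.7 q [-12.1  18.1 124.9  68.3  80.9 -54. ] F [ 0.7  0.4 -1. ] w 0.0427
```

Emit:
apply_moves --commands '[{"dx": 7,"dy": -15,"dz": -1.7,"rx": 0.4,"ry": 0,"rz": 0.2,"claw": 0},{"dx": 16,"dy": -36,"dz": -1.7,"rx": 0.5,"ry": 0,"rz": 0.2,"claw": 0},{"dx": 23,"dy": -54,"dz": -1.7,"rx": 0.5,"ry": 0,"rz": 0.2,"claw": 0},{"dx": 28,"dy": -67,"dz": -1.7,"rx": 0.5,"ry": 0,"rz": 0.2,"claw": 0},{"dx": 28,"dy": -67,"dz": -1.7,"rx": 0.5,"ry": 0,"rz": 0.2,"claw": 0},{"dx": 28,"dy": -67,"dz": -1.7,"rx": 0.5,"ry": 0,"rz": 0.2,"claw": 0}]'

```text
clock: 7.45
eef_pos: [0.4918, 0.2497, 0.0927]
tool_rot: [90.0, 19.9, 90.0]
ft_force: [1.5, 0.2, -1.5]
width: 0.0433
```

```bash
python3 - <<'E'
import log
from path import *
R1=Rup(90); cmd(R1,np.array([.4925,.2367,.100])-R1@ct)
Rc,p,st=cur(); print("block centre model",(p+Rc@ct).round(4))
for n,(x,y,w,h) in dict(top=(80,220,180,150),scene=(360,200,160,140)).items():
    s=bot.snapshot(n); f=4; cv2.imwrite(f"pics/pre2_{n}.png",cv2.resize(s["pixels"][y:y+h,x:x+w,::-1],None,fx=f,fy=f,interpolation=cv2.INTER_CUBIC))
E
```

```text
Rerr 0.0 1.802
t 7.45 d [-0.7 -0.2  0.6] r [-0.01  0.01 -0.06] |r| 0.1 q [-11.8  26.5 125.   70.2  78.  -61.5] F [ 1.5  0.2 -1.5] w 0.0433
block centre model [0.4919 0.2374 0.0999]
```

View pics/pre2_scene.png

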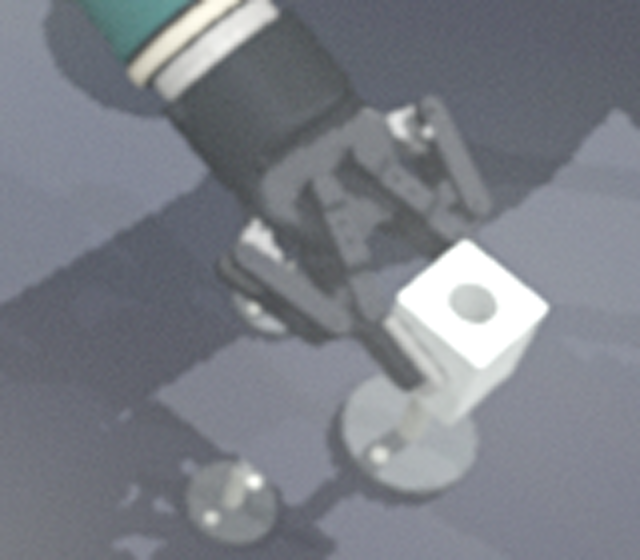

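View pics/pre2_top.png

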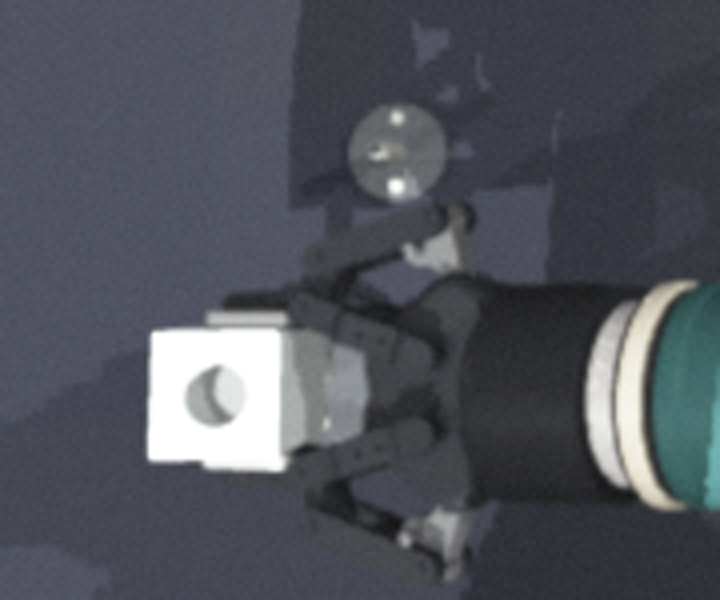

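```bash
python3 - <<'E'
from path import *
t=bot.snapshot("top");s=bot.snapshot("scene")
print("top view:",atz(t,80+215.5/4,220+395.5/4,.128).round(4)," scene:",atz(s,360+473/4,200+303/4,.128).round(4))
Rc,p,st=cur(); print("block centre model",(p+Rc@ct).round(4))
E
```

```text
top view: [0.4914 0.2358 0.128 ]  scene: [0.4926 0.239  0.128 ]
block centre model [0.4918 0.2374 0.1002]
```

Both cameras put the block within about 1 mm of the pin axis. Creeping down.

Emit:
apply_moves --commands '[{"dx": 1.4,"dy": -3.8,"dz": 0,"rx": 0,"ry": 0,"rz": 0,"claw": 0},{"dx": 2.4,"dy": -6.6,"dz": 0,"rx": 0,"ry": 0,"rz": 0,"claw": 0},{"dx": 3.1,"dy": -8.5,"dz": 0,"rx": 0,"ry": 0,"rz": 0,"claw": 0},{"dx": 3.4,"dy": -9.4,"dz": 0,"rx": 0,"ry": 0,"rz": 0,"claw": 0},{"dx": 3.4,"dy": -9.4,"dz": 0,"rx": 0,"ry": 0,"rz": 0,"claw": 0}]'

```text
clock: 8.15
eef_pos: [0.4909, 0.2498, 0.0818]
tool_rot: [90.1, 20.0, 90.0]
ft_force: [-0.4, -0.8, -2.1]
width: 0.0433
```

Emit:
apply_moves --commands '[{"dx": 0.3,"dy": -0.9,"dz": 0,"rx": 0,"ry": 0,"rz": 0,"claw": 0},{"dx": 0.5,"dy": -1.4,"dz": 0,"rx": 0,"ry": 0,"rz": 0,"claw": 0},{"dx": 0.5,"dy": -1.4,"dz": 0,"rx": 0,"ry": 0,"rz": 0,"claw": 0}]'

```text
clock: 8.45
eef_pos: [0.4912, 0.2498, 0.0808]
tool_rot: [90.1, 19.9, 90.0]
ft_force: [-0.2, 0.3, -1.2]
width: 0.0429
```

Emit:
apply_moves --commands '[{"dx": 0.3,"dy": -0.9,"dz": 0,"rx": 0,"ry": 0,"rz": 0,"claw": 0},{"dx": 0.5,"dy": -1.4,"dz": 0,"rx": 0,"ry": 0,"rz": 0,"claw": 0},{"dx": 0.5,"dy": -1.4,"dz": 0,"rx": 0,"ry": 0,"rz": 0,"claw": 0}]'

```text
clock: 8.75
eef_pos: [0.4912, 0.2498, 0.0807]
tool_rot: [90.0, 19.8, 90.0]
ft_force: [-2.9, -4.4, 5.7]
width: 0.0433
```

Contact: the descent stopped with the block's bottom at about 60 mm. Pressing slightly more to confirm it's solid.

Emit:
apply_moves --commands '[{"dx": 0.3,"dy": -0.9,"dz": 0,"rx": 0,"ry": 0,"rz": 0,"claw": 0},{"dx": 0.5,"dy": -1.4,"dz": 0,"rx": 0,"ry": 0,"rz": 0,"claw": 0},{"dx": 0.5,"dy": -1.4,"dz": 0,"rx": 0,"ry": 0,"rz": 0,"claw": 0},{"dx": 0.5,"dy": -1.4,"dz": 0,"rx": 0,"ry": 0,"rz": 0,"claw": 0}]'

```text
clock: 9.15
eef_pos: [0.4912, 0.2499, 0.0807]
tool_rot: [90.0, 19.6, 90.1]
ft_force: [-3.2, -5.9, 11.9]
width: 0.0432
```

```bash
python3 - <<'E'
from path import *
Rc,p,st=cur(); print("bottom z",(p+Rc@ct)[2]-.028,p,st['ft_force'],st['tool_rot'])
s=bot.snapshot("wrist"); cv2.imwrite("pics/w6.png",s["pixels"][:,:,::-1])
s=bot.snapshot("scene"); cv2.imwrite("pics/s6.png",cv2.resize(s["pixels"][200:340,360:520,::-1],None,fx=4,fy=4,interpolation=cv2.INTER_CUBIC))
E
```

```text
bottom z 0.05980795931661079 [0.49119401 0.24993055 0.08065572] [-3.19098301 -5.94761871 11.87094061] [89.9741541  19.63034543 90.05381268]
```

View pics/w6.png

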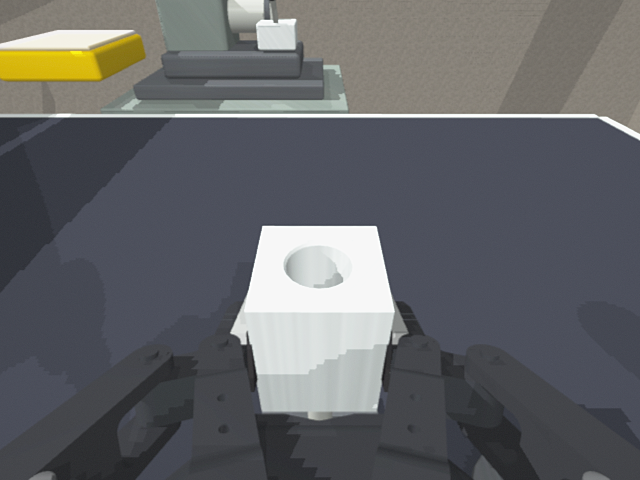

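View pics/s6.png

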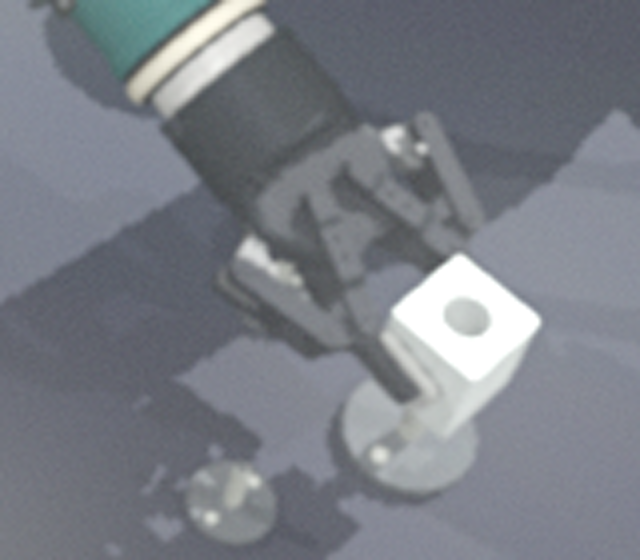

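The solid end stopped on the pin: bottom at 59.8 mm with about 13 N more upward force. Wrist picture: pin visible under the block at (320,414), hole on top at (318,267). So the end on the pin is solid and the hole is already up. Lifting off.

Emit:
apply_moves --commands '[{"dx": -3,"dy": 8,"dz": 0,"rx": 0,"ry": 0,"rz": 0,"claw": 0},{"dx": -9,"dy": 25,"dz": 0,"rx": 0,"ry": 0,"rz": 0,"claw": 0},{"dx": -19,"dy": 52,"dz": 0,"rx": 0,"ry": 0,"rz": 0,"claw": 0},{"dx": -31,"dy": 85,"dz": 0,"rx": 0,"ry": 0,"rz": 0,"claw": 0},{"dx": -41,"dy": 113,"dz": 0,"rx": 0,"ry": 0,"rz": 0,"claw": 0},{"dx": -41,"dy": 113,"dz": 0,"rx": 0,"ry": 0,"rz": 0,"claw": 0}]'

```text
clock: 9.85
eef_pos: [0.4932, 0.2496, 0.2017]
tool_rot: [89.6, 20.0, 89.8]
ft_force: [0.3, -0.1, -3.0]
width: 0.0424
```

```bash
python3 - <<'E'
import log
from path import *
t=bot.snapshot("top"); cv2.imwrite("pics/t7.png",t["pixels"][:,:,::-1])
s=bot.snapshot("scene"); cv2.imwrite("pics/s7.png",s["pixels"][:,:,::-1])
# tray corners from first top image (rim z=.02)
im=cv2.imread("pics/top1.png"); g=(im.min(2)>150).astype(np.uint8); g[:260]=0; g[:,:380]=0; g[380:]=0
g=cv2.morphologyEx(g,3,np.ones((9,9))); c=max(cv2.findContours(g,0,1)[0],key=cv2.contourArea); bp=cv2.boxPoints(cv2.minAreaRect(c)); P=np.array([atz(t,u,v,.02) for u,v in bp]); print(bp.round(0).tolist(),P.round(3).tolist(),P.mean(0))
for d in bot.boxes_of("scene","tray")[:1]: print(atz(s,d["box"][0],d["box"][1],.01))
R1=Rup(90); C=np.array([.470,-.2425,.20]); cmd(R1,C-R1@ct)
E
```

```text
Rerr 0.0 1.802
[[390.0, 280.0], [479.0, 265.0], [494.0, 355.0], [405.0, 370.0]] [[0.539, -0.154, 0.02], [0.562, -0.31, 0.02], [0.41, -0.327, 0.02], [0.389, -0.175, 0.02]] [ 0.4748728  -0.24159097  0.02      ]
[ 0.46937407 -0.24154781  0.01      ]
t 10.0 d [-449.5 -168.4  -20.7] r [-0.09 -0.03  0.05] |r| 0.1 q [-11.8  14.6 124.8  68.1  82.2 -49.9] F [ 0.   0.6 -2.3] w 0.043
```

Emit:
apply_moves --commands '[{"dx": -20,"dy": -7,"dz": -1,"rx": 0,"ry": 0,"rz": 0,"claw": 0},{"dx": -60,"dy": -22,"dz": -3,"rx": 0,"ry": 0,"rz": 0,"claw": 0},{"dx": -100,"dy": -37,"dz": -5,"rx": 0,"ry": 0,"rz": 0,"claw": 0},{"dx": -140,"dy": -52,"dz": -6,"rx": 0,"ry": 0,"rz": 0,"claw": 0},{"dx": -180,"dy": -67,"dz": -8,"rx": 0,"ry": 0,"rz": 0,"claw": 0},{"dx": -220,"dy": -82,"dz": -10,"rx": 0,"ry": 0,"rz": 0,"claw": 0},{"dx": -260,"dy": -97,"dz": -12,"rx": 0,"ry": 0,"rz": 0,"claw": 0},{"dx": -295,"dy": -110,"dz": -13,"rx": 0,"ry": 0,"rz": 0,"claw": 0}]'

```text
clock: 10.8
eef_pos: [0.4773, -0.0667, 0.1931]
tool_rot: [90.3, 19.9, 90.0]
ft_force: [1.3, 0.2, -2.1]
width: 0.0432
```

```bash
python3 - <<'E'
import log
from path import *
R1=Rup(90); C=np.array([.472,-.242,.20]); cmd(R1,C-R1@ct)
E
```

```text
Rerr 0.0 1.045
t 10.8 d [-153.2  -55.8   -5.2] r [-0.25 -0.   -0.13] |r| 0.3 q [-41.8  25.5 109.7  45.7 101.6 -57.3] F [ 1.3  0.2 -2.1] w 0.0432
```

Emit:
apply_moves --commands '[{"dx": -35,"dy": -13,"dz": -1,"rx": 0,"ry": 0,"rz": 0,"claw": 0},{"dx": -70,"dy": -26,"dz": -2,"rx": 0,"ry": 0,"rz": 0,"claw": 0},{"dx": -105,"dy": -38,"dz": -4,"rx": 0,"ry": 0,"rz": 0,"claw": 0},{"dx": -135,"dy": -49,"dz": -5,"rx": 0,"ry": 0,"rz": 0,"claw": 0},{"dx": -153,"dy": -56,"dz": -5,"rx": 0,"ry": 0,"rz": 0,"claw": 0},{"dx": -153,"dy": -56,"dz": -5,"rx": 0,"ry": 0,"rz": 0,"claw": 0},{"dx": -153,"dy": -56,"dz": -5,"rx": 0,"ry": 0,"rz": 0,"claw": 0}]'

```text
clock: 11.5
eef_pos: [0.4726, -0.2276, 0.1929]
tool_rot: [90.2, 19.8, 90.0]
ft_force: [0.1, 0.1, -2.1]
width: 0.0431
```

```bash
python3 - <<'E'
import log
from path import *
R1=Rup(90); C=np.array([.472,-.242,.20]); cmd(R1,C-R1@ct)
Rc,p,st=cur(); print("c",(p+Rc@ct).round(4),"hole",(Rc@np.array([-.3455,.9385,.0035])).round(3),st['tool_rot'])
for n in("top","scene","wrist"):
    s=bot.snapshot(n); cv2.imwrite(f"pics/f_{n}.png",s["pixels"][:,:,::-1])
E
```

```text
Rerr 0.0 0.916
t 11.5 d [-2.  -0.8 -0.7] r [-0.21 -0.01 -0.19] |r| 0.3 q [-51.5  34.8  94.7  38.7 110.6 -58.9] F [ 0.1  0.1 -2.1] w 0.0431
c [ 0.4727 -0.2399  0.2001] hole [ 0.007 -0.007  1.   ] [90.20684378 19.8096048  90.00522048]
```

View pics/f_wrist.png

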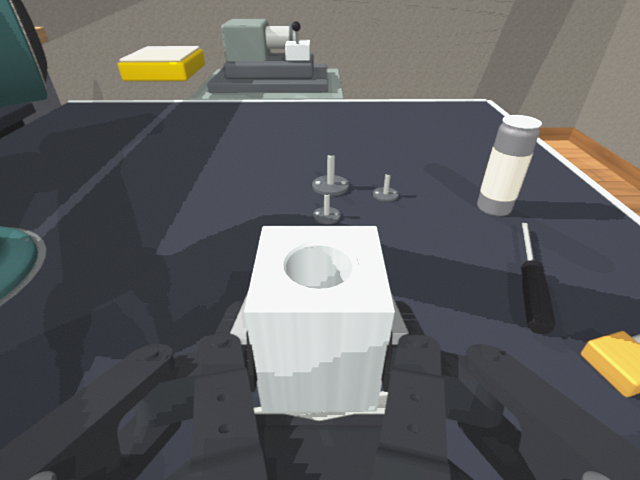

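View pics/f_scene.png

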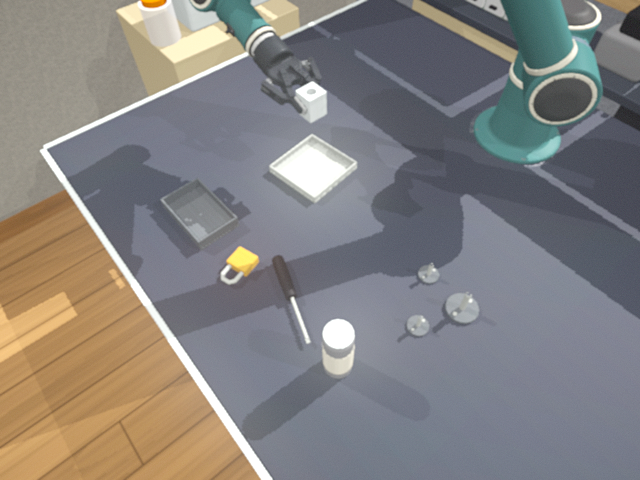

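View pics/f_top.png

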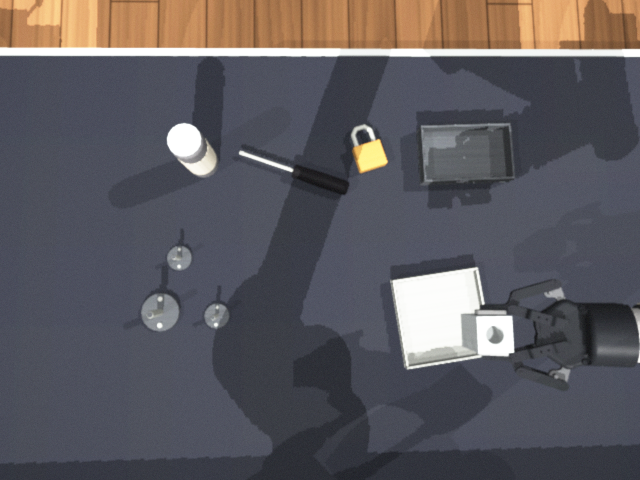

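The block is held upright over the tray, with the hole at wrist (318,267) and top (495,335). The bystanders haven't moved. I'll settle, cross-check the position once, and hand in.

Emit:
apply_moves --commands '[{"dx": -2,"dy": 0,"dz": 0,"rx": 0,"ry": 0,"rz": 0,"claw": 0},{"dx": -2,"dy": 0,"dz": 0,"rx": 0,"ry": 0,"rz": 0,"claw": 0},{"dx": -2,"dy": 0,"dz": 0,"rx": 0,"ry": 0,"rz": 0,"claw": 0},{"dx": -2,"dy": 0,"dz": 0,"rx": 0,"ry": 0,"rz": 0,"claw": 0}]'

```text
clock: 12.05
eef_pos: [0.4731, -0.2297, 0.1956]
tool_rot: [90.1, 20.0, 90.0]
ft_force: [-0.9, 0.2, -2.4]
width: 0.0428
```

```bash
python3 - <<'E'
from path import *
t=bot.snapshot("top"); s=bot.snapshot("scene"); print(atz(t,495,335,.228),atz(s,313,92,.228))
Rc,p,st=cur(); print("c",(p+Rc@ct).round(4),st['width'],st['ft_force'],np.abs(st['qd']).max(),st['clock'])
print(bot.job_done())
E
```

```text
[ 0.47200739 -0.24121461  0.228     ] [ 0.47144352 -0.23325276  0.228     ]
c [ 0.4732 -0.242   0.2028] 0.04278656024391392 [ 0.18182679 -1.00829254 -2.70195872] 0.15368556625493426 12.15
the job is handed in; nothing more can be done
None
```

The spacer is held still above the middle of the tray with its hole facing straight up. I handed the job in at about 12 s, well inside the 67 s limit.

- **Finding the hole:** before the grasp, the wrist camera showed it on the end nearest the robot. I gripped the block by its long sides and stood it on its other end.
- **Feeling on the pin:** both fixed cameras put the block within about 1 mm of the large pin's axis. The block stopped with its bottom at 59.8 mm and the upward force rose by about 13 N. So the end on the pin is solid, the hole is in the other end, and it was already facing up. It needed no further turning.
- **Final hold:** the block's centre is at about (0.473, -0.242, 0.203) m and the tray's centre at about (0.472, -0.242) m. The hole direction was within about 0.6° of vertical at the last check. The block is well clear of the tray and the pin, and the grip is unchanged at 43 mm.
- **Bystanders:** the padlock, can, screwdriver and tin had not moved in the last pictures I viewed.

One check disagreed. The scene camera put the hole about 8 mm away in y from the arm's own reading, using a pixel I read roughly by eye. The top camera agreed with the arm to about 1 mm, so I left the position as it was.

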